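# Set the sliding stop of a microplate nest to a running fit

### The job

Set the plate nest on the bench for the white 96-well plate lying in it: slide the stop along its track by its knob until you feel the plate nipped firmly between the stop's nose and the far fence, without crushing it. Then back the stop off until its nose stands about two to three millimetres clear of the plate, so that plates will drop in and lift out freely, and press the stop's raised cam lever down flat to lock that setting. Leave the plate lying in the nest and the things around it alone.

Things in the scene. Friction and masses are not known exactly. Their poses are not given: they have to be found in the camera images.
- nest: fixed aluminium base, 302 x 166 mm, top face 13 mm above the bench; origin on the bench below it; +x runs along the track from the stop to the far fence, z up. Base spans x -142 to +160 mm. Low black side guides at y = +-74.5 mm, 20 mm above the bench. The black far fence (124 mm wide, 32 mm above the bench) is clamped through slots with its face anywhere from x = 92 to 114 mm, not measured.
- stop (a joint): travel in m of the sliding stop (grey block, 50 mm along the track, 118 mm wide, top 35.5 mm above the bench) along the nest's +x: 0 fully back, grows towards the far fence, ends at 0.075. The track drags with about 5 N, at rest and sliding, so the stop stays where it is left; the lever does not change that drag.
- stop_knob (a point): middle of the black round knob on the stop, diameter 18 mm, 31 mm tall, from 42.5 to 73.5 mm above the bench (middle 58 mm); 34 mm to the +y side of the stop's middle
- nose: black spring-loaded nose bar in front of the stop, 56 mm wide, 10 mm high; origin at the middle of the face that meets the plate, 20 mm above the bench, x towards the fence. It yields back by up to 5 mm at 4 N per mm from zero, then is solid. A firm nip is 6 to 14 N on the plate; over 20 N crushes it.
- plate: white 96-well microplate, loose, 86 mm along its own x (about along the track), 128 mm along y, 14 mm tall; origin at the centre of its underside, on the base's top face. It starts clear of both nose and fence and slides easily (under 0.5 N) when the nose pushes it.
- lever (a joint): angle in rad of the black cam lever on the stop: 0 flat (locked), 0.5 to 0.8 (raised) at the start. Its hinge axis runs along the track, 44.5 mm above the bench, 10 mm to the -y side of the stop's middle; the lever points from the hinge to the nest's -y side and up, and swings down across the track. Hinge friction 0.06 N m; stays where it is left.
- lever_tip (a point): on the upper face of the lever's 18 mm wide thumb pad, 48 mm from the hinge axis; 48.5 mm above the bench when the lever is flat
- tube_centre (a point): middle of a standing capped 50 ml tube, loose bystander, diameter 35 mm, 114 mm tall, on the -y side of the nest
- bottle_centre (a point): middle of a standing white bottle with screw cap, loose bystander, diameter 54 mm, 100 mm tall, on the +y side of the nest
- trough_centre (a point): middle of a white pour trough, loose bystander, 52 x 124 x 27 mm, on the +y side of the nest
Mind the look-alikes: they are no part of the job. What is shaped like the plate but red is not meant.

How it is judged:
On the way, in this order (a step that is already met when the one before it is completed fails the run):
1. the plate is nipped between nose and fence with over 5 N, lever still raised (contact force between nose and plate above 5 N and value of joint lever above 0.4 rad), for 0.15 s.
2. the stop is backed off: nose 0.8 to 4.5 mm clear of the plate and still, lever still raised (x of nose in the frame of plate between -0.0475 and -0.0438 m and velocity of joint stop between -0.005 and 0.005 m/s and value of joint lever above 0.4 rad), for 0.2 s.
At the end, for the whole second after the job is handed in: the nose stands 0.8 to 4.5 mm clear of the plate's near side, the lever is flat (within 0.12 rad), and the plate lies flat, square (within 0.06 rad) and still in the nest, at least 47.5 mm along +x from the nest's origin (x of nose in the frame of plate between -0.0475 and -0.0438 m and value of joint lever below 0.12 rad and height (world z) of plate below 0.0155 m and angle between plate's own z axis and vertical below 0.05 rad and angle between the x axis of plate and the x axis of nest, either way round below 0.06 rad and linear speed of plate below 0.01 m/s and x of plate in the frame of nest above 0.0475 m); the robot touches nothing.
It fails at once if the plate is crushed (over 20 N from the nose) (contact force between nose and plate above 20 N).
It fails at once if a bystander is shifted over 2 cm (distance of any of tube_centre, bottle_centre, trough_centre from where it was at the start of the episode above 0.02 m).
It also fails if it takes over 45 s, if anything falls off the work surface, if the arm or the gripper's body presses on something with over 40 N, if the wrist force passes 120 N, or if a joint passes its speed limit or range.

### The arm

A 6-joint arm with a two-finger parallel gripper is mounted at the origin on a cart in front of the work surface, level with it; the furniture and walls round the work are solid. World frame = base frame: x ahead of the robot, y to its left, z up, the work surface at z = 0. Lengths are in m, angles in rad, forces in N, time in s.
With the tool pointing down it reaches from about 0.35 to 0.975 m from the base axis. Payload 4.9 kg.
Tool frame: the origin (TCP) lies midway between the tips of the shut fingers; the grasp point (between the pads) lies r.tcp_to_grasp behind it (r.tcp_to_grasp is the distance from the TCP to the grasp point, in m); z points along the fingers, x is the direction in which the jaws open and shut, and the axes are right-handed (so a half turn about z gives the same grasp; the last joint's range is limited). The gripper opens to 85 mm and grips with 20 to 120 N. Pads are 22 mm wide; open, the fingers measure 114 mm over their backs; the gripper's body (76 mm by 85 mm) begins 54 mm behind the grasp point. The pads swing forward as they close: fully open they stand 13 mm farther back than shut.
Start: joints at [-1.458, 0.053, 1.613, -0, 1.476, -0.119], TCP at [0.144, -0.608, 0.231] pointing down, gripper open.
Joint ranges: [-3.01, 3.01], [-1.01, 2.22], [0.06, 2.58], [-1.02, 4.17], [0.09, 2.62], [-3.14, 3.14]. Speed limits (rad/s): [2.57, 2.57, 3.14, 3.14, 3.14, 3.14].

### API

Orientations are given as a rotation vector (axis times angle).
In Python, from rig import r, vision gives the robot as it stands. The module is installed in compiled form; this text tells all that it offers.
- The arm moves only by the tool jog_arm, never from a script. Its argument "plan" is a list of rows, each a list of 7 numbers: the turn, a rotation vector about the tool's x, y, z in rad, then the shift along the tool's x, y, z in mm, then the opening in per cent of the stroke, from 0 (shut) to 100 (fully open). In form: [[rx, ry, rz, tx, ty, tz, grip], ...]. A call has 1 to 10 rows; each row is the pose to reach, as a shift and turn from the pose measured when the call began, along the tool's axes at that moment; what a row does not reach only later rows make up. A row lasts 1/8 s, in which the tool goes at most 62.5 mm and 10.7 degrees, less where a joint would pass 70% of its speed; a pose out of reach is approached as far as the arm can. A call with a gripper value outside its range is refused whole. The fingers move at their own pace and stop on an object; "newtons" is the grip in N (left out, the last holds). Time passes only in rows, so rows that repeat a pose let the fingers close. It gives the time, the measured TCP pose, the force and the opening at its end, in the units of the state.
- r.observe(): the state, without advancing time (a new reading comes with each control period).
- vision.camera(name): name is "scene" or "top"; returns the picture (420x560x3 uint8, red, green, blue); there is no depth.
- vision.calibration(name): a dict with "intrinsics" (3x3 intrinsics, pixels), "pose" (4x4, takes a point from camera to world coordinates). Camera axes: x right, y up, looking along -z (the intrinsics and any distortion apply to the point x, -y, -z); pixel columns grow to the right and rows downward; lengths in m; the calibration is good to about 2 mm. A picture is of the moment at which its call begins. calibration takes no time and is no camera call.
- r.finish_job(): hands the job in, once; it reports no verdict.
The state is a dict: "time_s": time; "joint_positions": joint angles; "joint_vel": joint speeds; "effort": joint torques, N m; "ee_pos": TCP position; "eef_rot": TCP orientation; "ft_force": force on the tool from outside, world axes, zero at the start; "ft_torque": the same for the moment, N m; "opening": finger opening in m.
Only numpy, scipy, OpenCV 4.12 (cv2) and the standard library are available. Lean on these libraries where they do the work, as an engineer would, in place of code of your own. Each camera call takes 0.05 s, during which the arm holds its last target. There are 200 camera calls.

## Working session

There is one attempt and no reset: what is moved stays moved. The work goes in short steps, Python scripts to look and compute and a tool call to move; the robot and the scene stay as the last step left them, time stands still between calls to the robot, and variables do not carry over. Pictures are saved under pics/ and viewed, about 8 in all and at most 12, crops included, and the job is handed in when it is done.

Besides the shell and the picture viewer there is one more tool, called after "Call:" by a JSON object that holds its "method" and its "body". jog_arm: Moves the arm, as the interface text tells. Its arguments: {"type":"object","properties":{"plan":{"type":"array"},"newtons":{"type":"number"}},"required":["plan"]}

```bash
mkdir -p pics
cat > h.py <<'E'
import numpy as np, cv2
from rig import r, vision
def snap(n,f,crop=None,s=1):
    im=vision.camera(n)[:,:,::-1]
    cv2.imwrite('pics/raw_'+f,im)
    if crop: x0,y0,x1,y1=crop; im=im[y0:y1,x0:x1]
    cv2.imwrite('pics/'+f,cv2.resize(im,None,fx=s,fy=s,interpolation=cv2.INTER_CUBIC))
def ray(n,u,v,z):
    c=vision.calibration(n);K=np.array(c['intrinsics']);P=np.array(c['pose'])
    d=np.linalg.inv(K)@[u,v,1]; d=P[:3,:3]@(d*[1,-1,-1]); o=P[:3,3]
    return o+d*(z-o[2])/d[2]
def proj(n,p):
    c=vision.calibration(n);K=np.array(c['intrinsics']);P=np.array(c['pose'])
    q=P[:3,:3].T@(np.array(p)-P[:3,3]); q=K@(q*[1,-1,-1]); return q[:2]/q[2]
E
python3 - <<'E'
from h import *
snap('top','t1.png',None,1.4); snap('scene','s1.png',None,1.4)
for n in('top','scene'):print(vision.calibration(n))
print(r.observe(), r.tcp_to_grasp)
E
```

```text
{'intrinsics': array([[456.29149858,   0.        , 272.03409402],
       [  0.        , 456.29149858, 207.07657144],
       [  0.        ,   0.        ,   1.        ]]), 'pose': array([[ 0.01649966,  0.99349867, -0.11264169,  0.40453284],
       [-0.99966065,  0.01412005, -0.02189073, -0.03647311],
       [-0.02015791,  0.11296465,  0.99339451,  1.42570538],
       [ 0.        ,  0.        ,  0.        ,  1.        ]])}
{'intrinsics': array([[390.54833549,   0.        , 285.94938398],
       [  0.        , 390.54833549, 202.45694685],
       [  0.        ,   0.        ,   1.        ]]), 'pose': array([[ 0.90514405,  0.29677697, -0.30436438,  0.28027877],
       [-0.42486495,  0.60749101, -0.67115158, -0.64299991],
       [-0.01428371,  0.73680262,  0.67595701,  0.70329258],
       [ 0.        ,  0.        ,  0.        ,  1.        ]])}
{'time_s': 0.1, 'joint_positions': array([-1.45801826e+00,  5.33493609e-02,  1.61414812e+00,  2.70345653e-05,
        1.47602326e+00, -1.19025502e-01]), 'joint_vel': array([ 1.72249629e-03, -4.22263335e-03, -2.91884300e-03, -1.15201784e-03,
       -2.57308196e-03,  5.53320563e-05]), 'effort': array([ 2.92647110e-04, -3.94904995e+01, -3.71365178e+01, -1.53100414e-04,
        3.91585272e-03,  3.83813685e-06]), 'ee_pos': array([ 0.14351141, -0.6077192 ,  0.2301548 ]), 'eef_rot': array([-2.46234024e+00,  1.94878686e+00,  2.10396271e-03]), 'ft_force': array([-0.49620159, -0.27374901,  0.05901343]), 'ft_torque': array([0.01225755, 0.00533386, 0.0050274 ]), 'opening': 0.0850314378726986} 0.0187
```

View pics/t1.png

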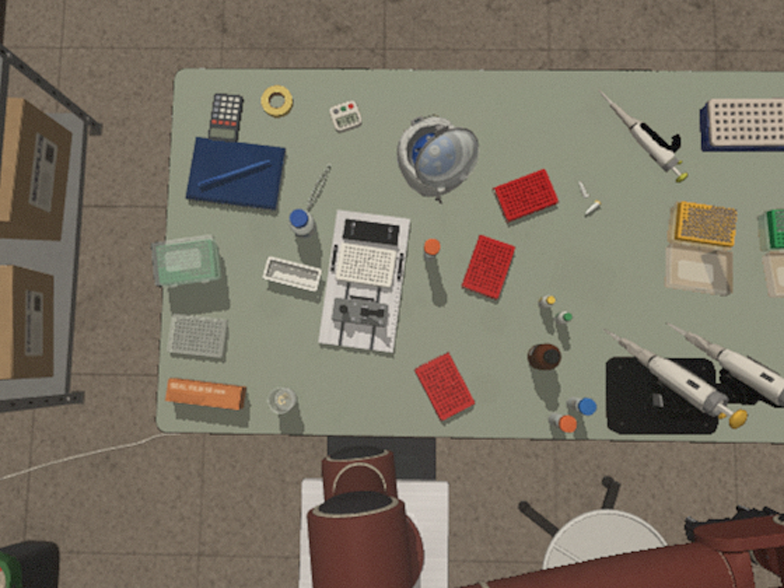

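View pics/s1.png

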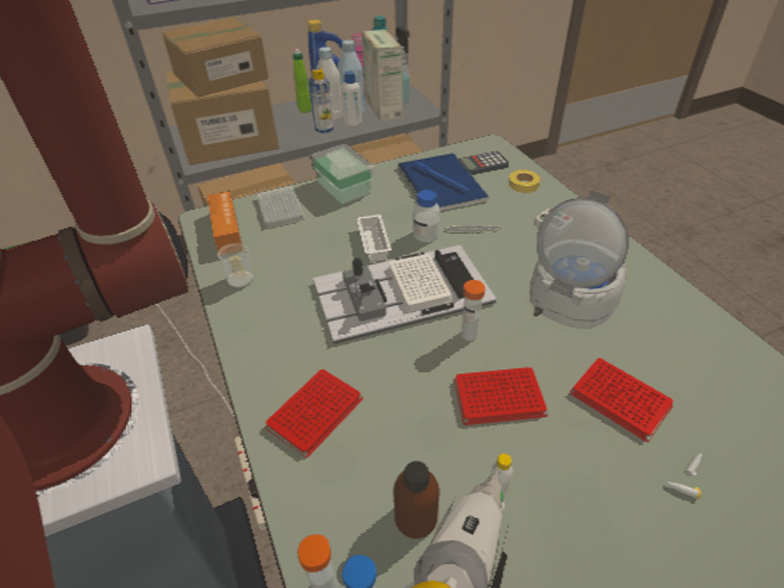

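The white plate in the nest is at about (365,265) in the top view and (420,280) in the scene view. Look-alikes are the red plates at (525,195), (488,267) and (444,386), and the grey rack at (198,337). I choose the white plate, which lies between the fence and the stop. The knob shows in the scene view at (358,268).

Run:
```python
import cv2
im=cv2.imread('pics/raw_t1.png')[140:260,180:330]; cv2.imwrite('pics/t2.png',cv2.resize(im,None,fx=5,fy=5,interpolation=cv2.INTER_CUBIC))
im=cv2.imread('pics/raw_s1.png')[165:255,215:365]; cv2.imwrite('pics/s2.png',cv2.resize(im,None,fx=5.3,fy=5.3,interpolation=cv2.INTER_CUBIC))
```

```text
(no output)
```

View pics/t2.png

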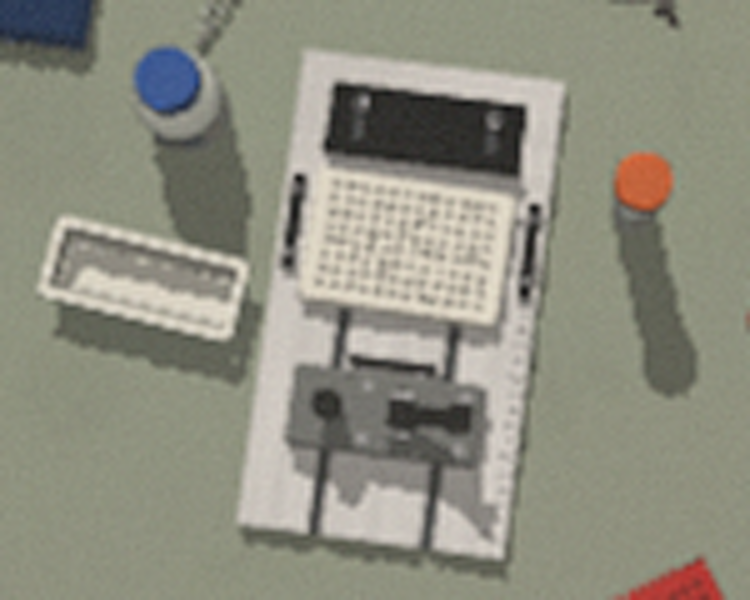

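View pics/s2.png

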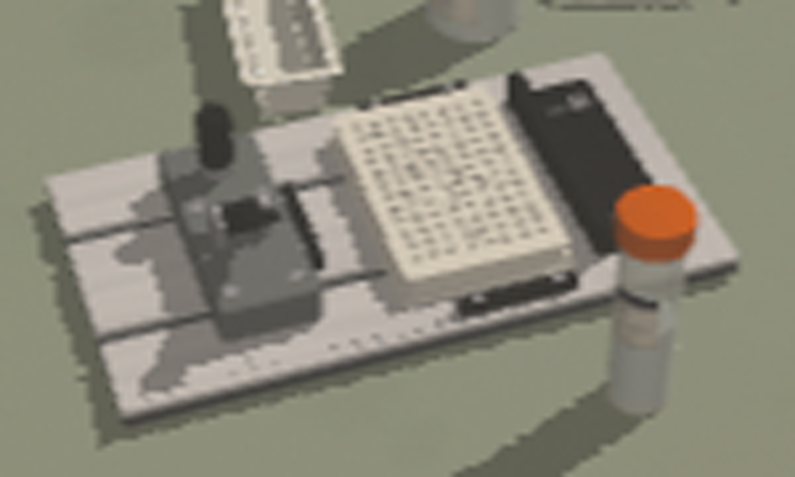

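The base corners in the top crop are (303,50), (566,83), (505,557) and (240,525). The knob top is at (327,401) and the lever pad is at about (462,416). The nose bar is at (393,366) and the plate's near edge runs from (303,297) to (495,325). The tube and bottle are clear to the sides.

```bash
cat >> h.py <<'E'
def T(u,v,z): return ray('top',180+u/5-.4,140+v/5-.4,z)
E
python3 - <<'E'
from h import *
from scipy.spatial.transform import Rotation as R
c=np.array([T(*p,.013)[:2] for p in[(303,50),(566,83),(505,557),(240,525)]])
m=np.array([[160,83],[160,-83],[-142,-83],[-142,83]])/1000
A=c-c.mean(0);B=m-m.mean(0); U,S,V=np.linalg.svd(B.T@A); Rt=V.T@U.T
t=c.mean(0)-Rt@m.mean(0); th=np.arctan2(Rt[1,0],Rt[0,0]); print('nest',t,th,'res mm',(c-(m@Rt.T+t)).round(4))
N=lambda p:(Rt.T@(p[:2]-t)*1000).round(1)
for n,u,v,z in[('knob',327,401,.0735),('padend',467,416,.065),('nose',393,362,.025),('platenearL',303,297,.027),('nearR',495,325,.027),('farL',333,170,.027),('farR',516,197,.027),('fenceL',327,152,.032),('fenceR',520,178,.032),('stopL',287,438,.0355),('stopFL',297,365,.0355),('stopFR',487,388,.0355),('tube',643,182,.114),('bottle',167,80,.1)]:
  p=T(u,v,z); print(n,p.round(4),N(p))
q=ray('scene',215+215/5.3,165+108/5.3,.0735); print('knobtop scene',q,N(q))
o=r.observe(); Rm=R.from_rotvec(o['eef_rot']).as_matrix(); print(Rm.round(3))
E
```

```text
nest [0.57814724 0.03262034] -0.10960712873347818 res mm [[ 0.0002  0.0009]
 [-0.001  -0.0008]
 [ 0.001   0.0004]
 [-0.0001 -0.0004]]
knob [0.5186 0.0732 0.0735] [-63.6  33.8]
padend [ 0.5116 -0.0102  0.065 ] [-61.5 -49.8]
nose [0.5475 0.0369 0.025 ] [-31.    0.9]
platenearL [0.5869 0.0933 0.027 ] [ 2.1 61.3]
nearR [ 0.5711 -0.0258  0.027 ] [ -0.6 -58.8]
farL [0.6669 0.0766 0.027 ] [83.4 53.4]
farR [ 0.6514 -0.0376  0.027 ] [ 80.5 -61.8]
fenceL [0.6773 0.0802 0.032 ] [93.4 58.1]
fenceR [ 0.6624 -0.04    0.032 ] [ 91.7 -62.9]
stopL [0.4988 0.1002 0.0355] [-86.3  58.5]
stopFL [0.5437 0.0952 0.0355] [-41.1  58.5]
stopFR [ 0.5312 -0.0215  0.0355] [-40.7 -59. ]
tube [ 0.6458 -0.1114  0.114 ] [  83.  -135.7]
bottle [0.7062 0.1707 0.1   ] [112.2 151.2]
knobtop scene [0.52227443 0.07318059 0.0735    ] [-60.   34.2]
[[ 0.23  -0.973 -0.   ]
 [-0.973 -0.23   0.002]
 [-0.002 -0.    -1.   ]]
```

Nest yaw is -0.110 and its origin is (0.578, 0.033). The two cameras put the knob at nest (-62, 34), matching the given 34 mm offset. The nose sits at about x=-31 and the fence face at about 93, so contact should come after roughly 38 mm. I'm moving above the knob with the jaws along the track.

Call:
{"method": "jog_arm", "body": {"plan": [[0,0,-1.229,-576,-523,20,100],[0,0,-1.229,-576,-523,20,100],[0,0,-1.229,-576,-523,20,100],[0,0,-1.229,-576,-523,20,100],[0,0,-1.229,-576,-523,20,100],[0,0,-1.229,-576,-523,20,100],[0,0,-1.229,-576,-523,20,100],[0,0,-1.229,-576,-523,20,100],[0,0,-1.229,-576,-523,20,100],[0,0,-1.229,-576,-523,20,100]]}}

```text
time_s: 1.35
ee_pos: [0.4463, -0.0594, 0.2151]
eef_rot: [-3.135, 0.172, -0.0]
ft_force: [1.0, -0.6, 0.6]
opening: 0.0852
```

Call:
{"method": "jog_arm", "body": {"plan": [[0,0,0,59,-140,10,100],[0,0,0,59,-140,20,100],[0,0,0,59,-140,30,100],[0,0,0,59,-140,75,100],[0,0,0,59,-140,95,100],[0,0,0,59,-140,95,100]]}}

```text
time_s: 2.1
ee_pos: [0.5187, 0.0731, 0.1182]
eef_rot: [-3.136, 0.173, 0.007]
ft_force: [1.7, -0.6, -0.1]
opening: 0.0856
```

Run:
```python
from h import *
snap('scene','s3.png',(200,100,380,240),4.4)
o=r.observe();print(o['ee_pos'],o['eef_rot'],o['ft_force'],o['joint_positions'])
```

```text
[0.5200429  0.0730411  0.12021749] [-3.13531331e+00  1.73586990e-01  1.10820523e-03] [ 0.29444679 -0.43381455  0.76953498] [-3.04193666e-03 -9.05970464e-02  1.94570691e+00  1.57531271e-03
  1.28711081e+00  1.07133967e-01]
```

View pics/s3.png

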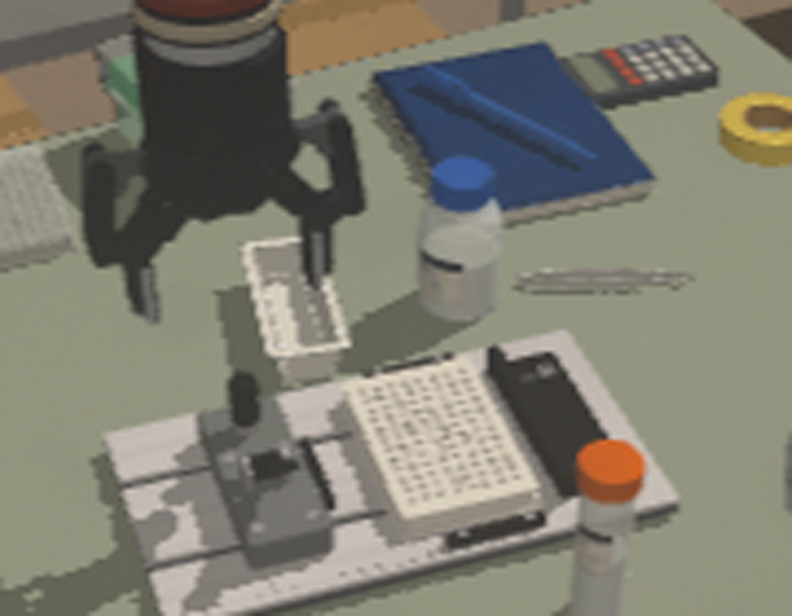

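The fingers straddle the knob at (243,398), with tips at (145,315) and (315,285) along the track. The way down is clear.

Call:
{"method": "jog_arm", "body": {"plan": [[0,0,0,0,0,35,100],[0,0,0,0,0,71,100],[0,0,0,0,0,71,60],[0,0,0,0,0,71,30],[0,0,0,0,0,71,10],[0,0,0,0,0,71,10],[0,0,0,0,0,71,10],[0,0,0,0,0,71,10]], "newtons": 25}}

```text
time_s: 3.15
ee_pos: [0.521, 0.0732, 0.0512]
eef_rot: [-3.135, 0.173, -0.002]
ft_force: [-2.4, 0.4, 5.5]
opening: 0.0171
```

Run:
```python
from h import *
o=r.observe();print(o['time_s'],o['ee_pos'],o['eef_rot'],o['ft_force'],o['opening'])
```

```text
3.15 [0.52102956 0.0731712  0.05123624] [-3.13530410e+00  1.73355749e-01 -1.99063670e-03] [-2.41775966  0.40429306  5.47076598] 0.017106138102063566
```

Call:
{"method": "jog_arm", "body": {"plan": [[0,0,0,4,0,0,10],[0,0,0,8,0,0,10],[0,0,0,12,0,0,10],[0,0,0,16,0,0,10],[0,0,0,20,0,0,10],[0,0,0,24,0,0,10],[0,0,0,27,0,0,10],[0,0,0,29,0,0,10],[0,0,0,30,0,0,10],[0,0,0,30,0,0,10]]}}

```text
time_s: 4.4
ee_pos: [0.5498, 0.0698, 0.0513]
eef_rot: [-3.136, 0.173, 0.003]
ft_force: [-4.8, -1.0, 2.2]
opening: 0.0165
```

Call:
{"method": "jog_arm", "body": {"plan": [[0,0,0,1,0,0,10],[0,0,0,2,0,0,10],[0,0,0,2,0,0,10]]}}

```text
time_s: 4.78
ee_pos: [0.5509, 0.0696, 0.0513]
eef_rot: [-3.136, 0.173, 0.007]
ft_force: [-5.7, 0.2, 1.9]
opening: 0.0168
```

Run:
```python
from h import *
snap('top','t4.png',(225,160,295,240),7.5)
```

```text
(no output)
```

View pics/t4.png

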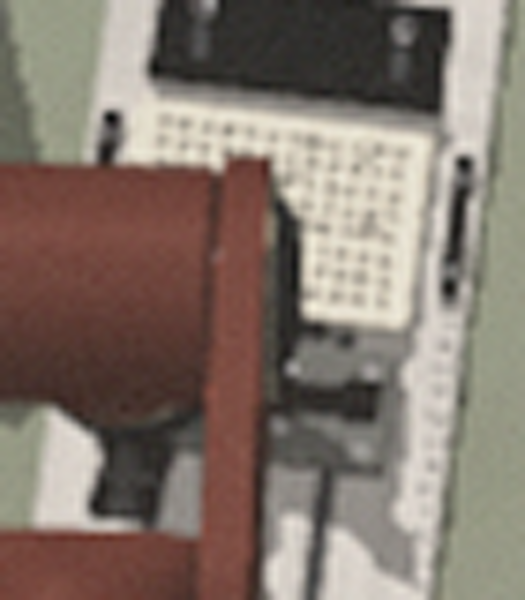

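The nose is about at the plate's near edge (330,325), and the plate still has a small gap to the fence. The reading is about 5.5 N of drag. I'll creep forward from here.

Call:
{"method": "jog_arm", "body": {"plan": [[0,0,0,1,0,0,10],[0,0,0,2,0,0,10],[0,0,0,3,0,0,10],[0,0,0,3,0,0,10]]}}

```text
time_s: 5.32
ee_pos: [0.5531, 0.0694, 0.0513]
eef_rot: [-3.136, 0.173, 0.01]
ft_force: [-4.7, 0.5, 2.7]
opening: 0.0173
```

Call:
{"method": "jog_arm", "body": {"plan": [[0,0,0,1,0,0,10],[0,0,0,2,0,0,10],[0,0,0,2,0,0,10]]}}

```text
time_s: 5.7
ee_pos: [0.5544, 0.0692, 0.0513]
eef_rot: [-3.136, 0.173, 0.013]
ft_force: [-5.2, 0.4, 2.0]
opening: 0.0168
```

Call:
{"method": "jog_arm", "body": {"plan": [[0,0,0,1,0,0,10],[0,0,0,2,0,0,10],[0,0,0,2,0,0,10]]}}

```text
time_s: 6.08
ee_pos: [0.5558, 0.069, 0.0513]
eef_rot: [-3.136, 0.172, 0.016]
ft_force: [-5.3, 0.3, 2.8]
opening: 0.0168
```

Call:
{"method": "jog_arm", "body": {"plan": [[0,0,0,1,0,0,10],[0,0,0,2,0,0,10],[0,0,0,2,0,0,10]]}}

```text
time_s: 6.45
ee_pos: [0.5572, 0.0689, 0.0513]
eef_rot: [-3.136, 0.172, 0.018]
ft_force: [-5.7, 0.7, 3.2]
opening: 0.0166
```

Call:
{"method": "jog_arm", "body": {"plan": [[0,0,0,1,0,0,10],[0,0,0,2,0,0,10],[0,0,0,2,0,0,10]]}}

```text
time_s: 6.82
ee_pos: [0.5587, 0.0687, 0.0513]
eef_rot: [-3.136, 0.172, 0.021]
ft_force: [-4.7, 0.0, 2.6]
opening: 0.0168
```

Call:
{"method": "jog_arm", "body": {"plan": [[0,0,0,1,0,0,10],[0,0,0,1.5,0,0,10],[0,0,0,1.5,0,0,10]]}}

```text
time_s: 7.2
ee_pos: [0.5596, 0.0686, 0.0513]
eef_rot: [-3.137, 0.172, 0.023]
ft_force: [-5.6, -0.6, 1.7]
opening: 0.0171
```

Call:
{"method": "jog_arm", "body": {"plan": [[0,0.01,0,1,0,0,10],[0,0.01,0,1.5,0,0,10],[0,0.01,0,1.5,0,0,10]]}}

```text
time_s: 7.58
ee_pos: [0.56, 0.0686, 0.0513]
eef_rot: [3.137, -0.172, -0.012]
ft_force: [-6.3, 0.2, 4.2]
opening: 0.0168
```

Call:
{"method": "jog_arm", "body": {"plan": [[0,0.003,0,1,0,0,10],[0,0.003,0,1.5,0,0,10],[0,0.003,0,1.5,0,0,10]]}}

```text
time_s: 7.95
ee_pos: [0.5602, 0.0685, 0.0513]
eef_rot: [3.136, -0.172, -0.013]
ft_force: [-7.9, -0.4, 4.2]
opening: 0.0166
```

Call:
{"method": "jog_arm", "body": {"plan": [[0,0.003,0,1,0,0,10],[0,0.003,0,1.5,0,0,10],[0,0.003,0,1.5,0,0,10]]}}

```text
time_s: 8.32
ee_pos: [0.5604, 0.0685, 0.0513]
eef_rot: [3.136, -0.171, -0.014]
ft_force: [-8.3, 0.4, 4.8]
opening: 0.0168
```

The force is now rising about 4 N/mm above the roughly 5.2 N drag, so contact began at about x=0.5597. The arm is compliant, so I need larger commands.

Call:
{"method": "jog_arm", "body": {"plan": [[0,0.003,0,1.5,0,0,10],[0,0.003,0,2.2,0,0,10],[0,0.003,0,2.8,0,0,10],[0,0.003,0,2.8,0,0,10]]}}

```text
time_s: 8.82
ee_pos: [0.5611, 0.0684, 0.0513]
eef_rot: [3.136, -0.171, -0.019]
ft_force: [-10.1, 0.8, 7.0]
opening: 0.0167
```

Run:
```python
from h import *
for i in range(3):
  vision.camera('top'); o=r.observe();print(o['time_s'],o['ee_pos'],o['eef_rot'],o['ft_force'],o['ft_torque'])
```

```text
8.875 [0.56107046 0.06844105 0.05125595] [ 3.13565891 -0.17096467 -0.0187267 ] [-10.51436043   0.56376365   7.14614027] [-0.00489295  1.58720598 -0.04377033]
8.925 [0.5610755  0.0684403  0.05125914] [ 3.13568711 -0.1709127  -0.0186879 ] [-10.30768213   0.40992513   7.84974652] [ 0.03730131  1.6024022  -0.05174969]
8.975 [0.56105054 0.06842358 0.05123425] [ 3.13570221 -0.17092934 -0.01872305] [-11.17675191   0.16809664   6.6575876 ] [ 0.01417758  1.64263783 -0.0302114 ]
```

Call:
{"method": "jog_arm", "body": {"plan": [[0,0.006,0,2,0,0,10],[0,0.006,0,3,0,0,10],[0,0.006,0,3.3,0,0,10],[0,0.006,0,3.3,0,0,10]]}}

```text
time_s: 9.48
ee_pos: [0.5616, 0.0684, 0.0512]
eef_rot: [3.135, -0.171, -0.021]
ft_force: [-13.8, -0.0, 9.3]
opening: 0.0168
```

Run:
```python
from h import *
for i in range(6):
  vision.camera('top'); o=r.observe();print(o['time_s'],o['ee_pos'],o['eef_rot'],o['ft_force'],o['ft_torque'])
```

```text
9.525 [0.56163661 0.06835188 0.05121946] [ 3.13518493 -0.17060022 -0.02116849] [-12.72621833  -0.08662255   8.52685152] [ 0.04664241  2.03493562 -0.03790475]
9.575 [0.56164449 0.06838895 0.05122606] [ 3.13519702 -0.17050193 -0.02108075] [-12.6958461   -0.09906207   8.59615083] [-0.00333266  1.97239203 -0.07585083]
9.625 [0.56162413 0.06836836 0.05119782] [ 3.13518331 -0.17049668 -0.0211141 ] [-13.80788404  -0.6155777    9.25384043] [ 0.01607941  2.00071126 -0.01803118]
9.675 [0.56162782 0.06836219 0.05121971] [ 3.13519145 -0.17058137 -0.02109061] [-12.80890187   0.31545523   9.45396785] [ 0.0470554   1.98086748 -0.03081909]
9.725 [0.56162715 0.06835832 0.05119607] [ 3.13518923 -0.17055921 -0.02114618] [-12.88339354  -0.18140486   9.24694148] [ 0.05639418  2.04691528 -0.03260594]
9.775 [0.56161206 0.06835999 0.05118362] [ 3.1351936  -0.17053382 -0.02116988] [-13.8542399    0.42542244   8.78476245] [ 0.0022994   1.98927324 -0.03168816]
```

The nip measures about 8 N (13.1 N minus 5.2 N drag, with about 2.0 mm of nose compression), held for over 0.3 s. Next I back off by about 4.5 mm net.

Call:
{"method": "jog_arm", "body": {"plan": [[0,0,0,-1.5,0,0,10],[0,0,0,-3,0,0,10],[0,0,0,-4,0,0,10],[0,0,0,-4.5,0,0,10],[0,0,0,-4.8,0,0,10],[0,0,0,-4.8,0,0,10]]}}

```text
time_s: 10.52
ee_pos: [0.5577, 0.0688, 0.0514]
eef_rot: [3.135, -0.171, -0.018]
ft_force: [4.9, -1.4, -5.4]
opening: 0.0168
```

Run:
```python
from h import *
from scipy.spatial.transform import Rotation as R
for i in range(3):
  vision.camera('top'); o=r.observe();print(o['time_s'],o['ee_pos'],o['eef_rot'],o['ft_force'])
f=lambda p,v:np.array(p)-.0187*R.from_rotvec(v).as_matrix()[:,2]
a=f([.56162,.06836,.0512],[ 3.13519,-.17055,-.02112]);c=f([.5597,.0686,.0513],[-3.137,.172,.023]);b=f(o['ee_pos'],o['eef_rot'])
u=np.array([.994,-.1094,0]);print((b-a)@u,(c-a)@u)
snap('top','t5.png',(225,160,295,240),7.5)
```

```text
10.575 [0.55765237 0.06878407 0.05137273] [ 3.13524782 -0.17067299 -0.01795066] [ 4.13413438 -0.74242335 -5.5175149 ]
10.625 [0.55764681 0.06876156 0.0513856 ] [ 3.13518894 -0.17065148 -0.01800084] [ 4.85839704 -0.3246901  -5.71475606]
10.675 [0.55765178 0.06881167 0.0514263 ] [ 3.13524138 -0.17063061 -0.01798551] [ 4.48499944 -0.84984728 -5.47646451]
-0.004031067720526278 -0.0019109935409155657
```

View pics/t5.png

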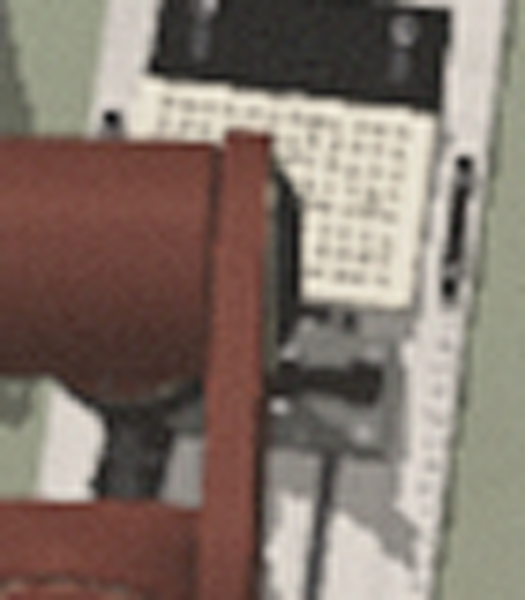

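Call:
{"method": "jog_arm", "body": {"plan": [[0,0,0,-0.8,0,0,10],[0,0,0,-1.4,0,0,10],[0,0,0,-1.4,0,0,10],[0,0,0,-0.6,0,0,10],[0,0,0,-0.6,0,0,10],[0,0,0,-0.6,0,0,10]]}}

```text
time_s: 11.48
ee_pos: [0.5567, 0.0689, 0.0514]
eef_rot: [3.135, -0.171, -0.019]
ft_force: [1.9, -0.2, -3.3]
opening: 0.0166
```

Run:
```python
from h import *
from scipy.spatial.transform import Rotation as R
vision.camera('top'); o=r.observe();print(o['time_s'],o['ee_pos'],o['eef_rot'],o['ft_force'])
f=lambda p,v:np.array(p)-.0187*R.from_rotvec(v).as_matrix()[:,2]
a=f([.56162,.06836,.0512],[ 3.13519,-.17055,-.02112]);b=f(o['ee_pos'],o['eef_rot'])
u=np.array([.994,-.1094,0]);print((b-a)@u)
```

```text
11.525 [0.55674246 0.06891619 0.05136495] [ 3.13524808 -0.17065014 -0.01924406] [ 0.38603751 -0.37386698 -2.67984631]
-0.0049313851930052
```

Call:
{"method": "jog_arm", "body": {"plan": [[0,0,0,0,0,0,20],[0,0,0,0,0,0,35],[0,0,0,0,0,0,50],[0,0,0,0,0,0,50],[0,0,0,0,0,-30,50],[0,0,0,0,0,-70,50],[0,0,0,0,0,-90,50],[0,0,0,0,0,-90,50]]}}

```text
time_s: 12.52
ee_pos: [0.559, 0.069, 0.1432]
eef_rot: [3.135, -0.171, -0.013]
ft_force: [-0.5, -0.1, 0.0]
opening: 0.0422
```

Call:
{"method": "jog_arm", "body": {"plan": [[0,0,0,-30,-62,0,0],[0,0,0,-60,-120,0,0],[0,0,0,-60,-150,0,0],[0,0,0,-60,-150,0,0],[0,0,0,-60,-150,0,0]]}}

```text
time_s: 13.15
ee_pos: [0.5148, 0.224, 0.1417]
eef_rot: [3.134, -0.17, -0.018]
ft_force: [-0.5, 0.5, 0.2]
opening: -0.0
```

Run:
```python
from h import *
snap('top','t6.png',(210,150,310,250),6)
o=r.observe();print(o['time_s'],o['ee_pos'],o['eef_rot'],o['ft_force'],o['opening'])
```

```text
13.2 [0.5151715  0.22366233 0.14205821] [ 3.13431692 -0.17179083 -0.01668305] [-0.52381818  0.59768404  0.29612415] -0.00014471518004525698
```

View pics/t6.png

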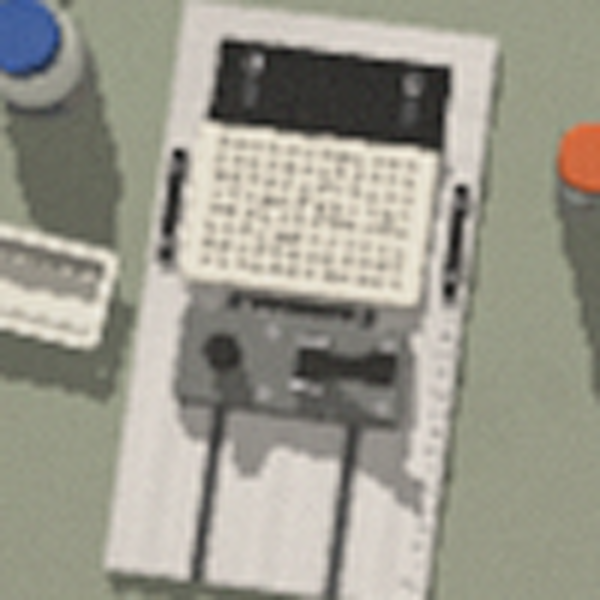

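The nose (300,305) stands just clear of the plate (edge at about 295), the plate sits against the fence, and the lever is still raised at (345,363). Next I press the lever with the fingers shut, coming down at nest (-25, -50), which is world (0.548, -0.014).

Call:
{"method": "jog_arm", "body": {"plan": [[0,0.01,0,15,60,0,0],[0,0.01,0,30,120,0,0],[0,0.01,0,45,180,0,0],[0,0.01,0,58,233,0,0],[0,0.01,0,58,233,0,0],[0,0.01,0,58,233,30,0],[0,0.01,0,58,233,40,0]]}}

```text
time_s: 14.08
ee_pos: [0.5451, -0.0141, 0.0998]
eef_rot: [3.134, -0.173, -0.007]
ft_force: [-0.1, -0.5, -0.0]
opening: 0.0003
```

Call:
{"method": "jog_arm", "body": {"plan": [[0,0,0,0,0,5,0],[0,0,0,0,0,10,0],[0,0,0,0,0,15,0],[0,0,0,0,0,20,0],[0,0,0,0,0,25,0],[0,0,0,0,0,30,0],[0,0,0,0,0,35,0],[0,0,0,0,0,40,0],[0,0,0,0,0,45,0]]}}

```text
time_s: 15.2
ee_pos: [0.5448, -0.0142, 0.0544]
eef_rot: [3.134, -0.173, -0.008]
ft_force: [0.1, -1.0, 0.9]
opening: 0.0003
```

Call:
{"method": "jog_arm", "body": {"plan": [[0,0,0,0,0,2,0],[0,0,0,0,0,4,0],[0,0,0,0,0,6,0],[0,0,0,0,0,6.5,0],[0,0,0,0,0,6.5,0]]}}

```text
time_s: 15.82
ee_pos: [0.5448, -0.0143, 0.0483]
eef_rot: [3.134, -0.173, -0.008]
ft_force: [-3.0, -1.6, 4.2]
opening: -0.0002
```

Call:
{"method": "jog_arm", "body": {"plan": [[0,0,0,0,0,1,0],[0,0,0,0,0,1.5,0],[0,0,0,0,0,1.5,0]]}}

```text
time_s: 16.2
ee_pos: [0.545, -0.0143, 0.0481]
eef_rot: [3.134, -0.172, -0.008]
ft_force: [-4.9, -0.6, 9.6]
opening: -0.0001
```

The lever is at its end: tip height 48.3 mm with the force rising to 9.6 N. I'm lifting off and moving clear.

Call:
{"method": "jog_arm", "body": {"plan": [[0,0,0,0,0,-2,0],[0,0,0,0,0,-20,0],[0,0,0,0,0,-60,0],[0,0,0,0,0,-110,0],[0,0,0,-60,-60,-120,0],[0,0,0,-100,-120,-120,0],[0,0,0,-100,-180,-120,0],[0,0,0,-100,-220,-120,0],[0,0,0,-100,-220,-120,0]]}}

```text
time_s: 17.32
ee_pos: [0.4699, 0.2192, 0.1691]
eef_rot: [3.136, -0.163, -0.007]
ft_force: [0.7, -0.1, -0.4]
opening: 0.0
```

Run:
```python
from h import *
a=vision.camera('top')[:,:,::-1]; b=vision.camera('scene')[:,:,::-1]
f=lambda i,x0,y0,x1,y1,s:cv2.resize(i[y0:y1,x0:x1],(400,400),interpolation=cv2.INTER_CUBIC)
cv2.imwrite('pics/e7.png',np.hstack([f(a,220,165,290,235,0),f(b,215,160,315,260,0)]))
o=r.observe();print(o['time_s'],o['ee_pos'],o['ft_force'])
```

```text
17.425 [0.47027154 0.21625368 0.16854833] [ 0.25354315 -0.51099519 -0.1032428 ]
```

View pics/e7.png

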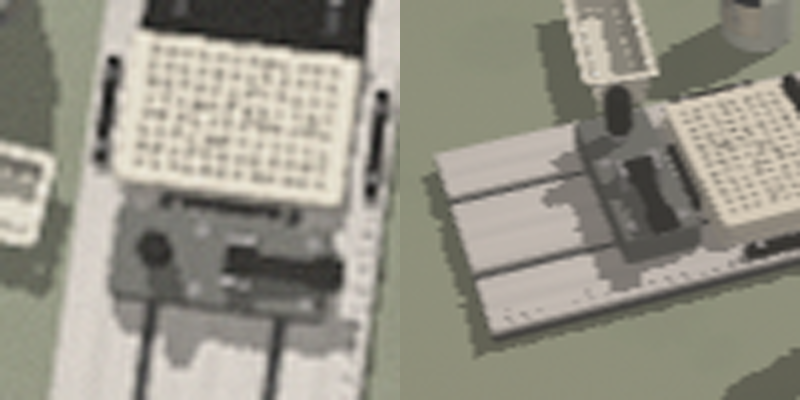

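The lever now lies flat (650,195 in the scene half). The plate is still against the fence, with the nose just clear of it. I'll check numerically that the stop didn't shift during the press, then hand in.

Run:
```python
from h import *
g=lambda i:cv2.cvtColor(i,cv2.COLOR_BGR2GRAY).astype(np.float32)
A=g(cv2.imread('pics/raw_t6.png'));B=g(np.ascontiguousarray(vision.camera('top')[:,:,::-1]))
for n,(x0,y0,x1,y1) in {'knob/stop':(240,200,256,222),'plate':(242,171,284,200),'fence':(245,156,287,171)}.items():
  h=cv2.createHanningWindow((x1-x0,y1-y0),cv2.CV_32F)
  print(n,cv2.phaseCorrelate(A[y0:y1,x0:x1].copy(),B[y0:y1,x0:x1].copy(),h))
```

```text
knob/stop ((-0.14854176284271148, -0.22075951248622339), 0.899519574518005)
plate ((0.6098607299034491, 0.062433241554586516), 0.9549147556446217)
fence ((0.4654996398138209, 0.4163841957011556), 1.0134220335218642)
```

The fixed fence appears to shift, so phase correlation is biased on these small windows. I'll repeat the check with ECC.

Run:
```python
from h import *
g=lambda i:cv2.cvtColor(i,cv2.COLOR_BGR2GRAY).astype(np.float32)
A=g(cv2.imread('pics/raw_t6.png'));B=g(np.ascontiguousarray(vision.camera('top')[:,:,::-1]))
for n,(x0,y0,x1,y1) in {'stop':(238,198,256,220),'plate':(240,168,286,199),'fence':(240,152,292,168),'base low':(225,222,285,250)}.items():
  c,w=cv2.findTransformECC(A[y0:y1,x0:x1].copy(),B[y0-6:y1+6,x0-6:x1+6].copy(),np.float32([[1,0,6],[0,1,6]]),cv2.MOTION_TRANSLATION)
  print(n,c,(w[:,2]-6).round(3))
print((ray('top',247,200,.05)-ray('top',247,201,.05)))
```

```text
stop 0.9787232304664918 [0.018 0.291]
plate 0.990727067295635 [ 0.059 -0.13 ]
fence 0.9984883253030928 [-0.058  0.033]
base low 0.9429689885723292 [ 0.041 -0.244]
[3.06735457e-03 6.96738923e-05 0.00000000e+00]
```

Run:
```python
from h import *
g=lambda i:cv2.cvtColor(np.ascontiguousarray(i),cv2.COLOR_BGR2GRAY).astype(np.float32)
B=np.mean([g(vision.camera('top')[:,:,::-1]) for _ in range(10)],0).astype(np.float32)
for f in('t6',):
 A=g(cv2.imread(f'pics/raw_{f}.png'))
 for n,(x0,y0,x1,y1) in {'stop':(238,198,256,222),'knob':(241,201,253,216),'stopLedge':(234,200,250,222),'plate':(240,168,286,199)}.items():
  c,w=cv2.findTransformECC(A[y0:y1,x0:x1].copy(),B[y0-6:y1+6,x0-6:x1+6].copy(),np.float32([[1,0,6],[0,1,6]]),cv2.MOTION_TRANSLATION)
  print(n,round(c,3),(w[:,2]-6).round(3))
print(r.observe()['time_s'])
cv2.imwrite('pics/avg.png',B)
# row profile along track through nose middle: plate edge to stop
c,s=np.cos(-.1096),np.sin(-.1096)
for y in(-15,-8,0,8,15):
  P=[proj('top',[.5781+c*x*1e-3-s*y*1e-3,.0326+s*x*1e-3+c*y*1e-3,.026]) for x in range(-10,22,2)]
  m=np.float32(P); print(y,cv2.remap(B,m[None,:,0].copy(),m[None,:,1].copy(),cv2.INTER_LINEAR)[0].astype(int))
```

```text
stop 0.983 [0.051 0.335]
knob 0.978 [0.053 0.148]
stopLedge 0.998 [-0.01  -0.007]
plate 0.991 [ 0.068 -0.135]
18.025
-15 [134 123 122 126 120 106  83  68  68 101 141 179 205 215 212 182]
-8 [130 112 117 119 115  93  71  54  74 107 133 166 202 217 219 202]
0 [126 122 120 123 117  96  71  54  73  95 121 170 205 225 213 198]
8 [123 121 121 124 118 105  80  66  64  95 132 171 199 213 206 180]
15 [147 144 135 127 120 100  79  59  69 100 132 166 201 215 214 188][ WARN:0@11.163] global loadsave.cpp:1063 imwrite_ Unsupported depth image for selected encoder is fallbacked to CV_8U.
```

The best-correlated patch, the stop edge at 0.998, shows no shift. Handing in.

Run:
```python
from h import *
print(r.finish_job())
```

```text
the job is handed in; nothing more can be done
None
```

The nest is set and the job is handed in at about 18 s of the 45 s allowed. I have no verdict back on it.

- **Nip:** I slid the stop forward by its knob until the plate was held between nose and fence. The nip was about 8 N (13.1 N measured minus 5.2 N track drag) and I held it for over 0.3 s.
- **Back-off:** I moved the stop back 4.9 mm, of which about 2 mm was the nose springing out again. That leaves the nose roughly 2.9 mm clear of the plate.
- **Lever:** I pressed it down with shut fingers until it stopped, at a tip height of 48.3 mm (flat is 48.5 mm). The last picture shows it flat, the plate square against the fence and the arm well away. The nearby bottle, tube and trough were never touched.

**Checks that disagreed:** I compared pictures from before and after the lever press to see whether the stop had shifted.
- The best match, on the stop's left edge, showed no movement. Other patches showed up to 0.34 pixel (about 1 mm) backwards.
- A first method suggested about 0.2 pixel forwards, but it also "moved" the fixed fence, so I discarded it.
- I took these as image noise and shadow. Even the worst reading leaves the nose within 0.8 to 4.5 mm of the plate.

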